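# Thread the cross rod through the clamp stand

### The arm

A 7-joint arm with a two-finger parallel gripper is mounted at the origin on the work surface. World frame = base frame: x ahead of the robot, y to its left, z up, the work surface at z = 0. Lengths are in mm, angles in rad, forces in N, time in s.
With the tool pointing down it reaches from about 400 to 875 mm from the base axis. Payload 4.4 kg.
Tool frame: the origin (TCP) lies at the very end of the fingers, on their centre line; the grasp point (between the pads) lies 19 mm behind it; z points along the fingers, y is the line along which they close (so a half turn about z gives the same grasp; the last joint's range is limited). The gripper opens to 85 mm and grips with 20 to 120 N. Pads are 22 mm wide; open, the fingers measure 114 mm over their backs; the gripper's body (76 mm by 85 mm) begins 54 mm behind the grasp point. The pads swing forward as they close: fully open they stand 13 mm farther back than shut.
Start: joints at [-0.066, 0.628, 0.038, 1.517, -0.027, 0.996, -0.02], TCP at [650.014, 0.028, 205.613] pointing down, gripper open.
Joint ranges: [-3.06, 3.06], [-0.37, 2.12], [-1.25, 1.32], [0.18, 2.47], [-1.1, 4.24], [0.23, 1.98], [-2.94, 2.94]. Speed limits (rad/s): [2.57, 2.57, 3.14, 3.14, 3.14, 3.14, 3.14].

### API

Orientations are given as [roll, pitch, yaw] about the fixed x, y, z axes, in that order (R = Rz(yaw) Ry(pitch) Rx(roll)).
In Python, from cell import sensors, get_image, camera_params, order gives the robot as it stands.
- The arm moves only by the shell command python3 -m inch 'ROWS' [OPENING]. ROWS is JSON, a list that holds one entry, the list of rows, each a list of 4 numbers: the shift along the tool's x, y, z in cm, then the turn about the tool's z in degrees. A call has 1 to 8 rows; each row is the pose to reach, as a shift and turn from the pose commanded when the call began, along the tool's axes at that moment; what a row does not reach only later rows make up. A row lasts 1/12 s, in which the tool goes at most 41.7 mm and 7.16 degrees, less where a joint would pass 70% of its speed; a pose out of reach is approached as far as the arm can. A call with a gripper value outside its range is refused whole. OPENING is the finger opening in cm, from 0 to 8.54, set as the call begins (- or left out, the last holds). The fingers move at their own pace and stop on an object; the grip force is fixed at half the most. Time passes only in rows, so rows that repeat a pose let the fingers close. It gives the time, the measured TCP pose, the force, the opening and the grip force at its end, in the units of the state.
- sensors.read_state(): the state, without advancing time (a new reading comes with each control period).
- get_image(name): name is "scene" or "side" or "wrist"; returns the picture (420x560x3 uint8, blue, green, red); there is no depth.
- camera_params(name): a dict with "mtx" (3x3 intrinsics, pixels), "rvec" (rotation vector, rad) and "tvec" (3), from world to camera coordinates, as OpenCV has them. Camera axes: x right, y down, z forward; pixel columns grow to the right and rows downward; lengths in mm; the calibration is good to about 2 mm. A picture is of the moment at which its call begins: read the wrist's pose just before it. camera_params takes no time and is no camera call; for the wrist camera it gives the pose at the moment of the call.
- order.finish_job(): hands the job in; it is judged then, once.
The state is a dict: "clock": time; "qpos": joint angles; "qd": joint speeds; "tau": joint torques, N m; "eef_pos": TCP position; "tool_rot": TCP orientation; "force": force on the tool from outside, world axes, zero at the start; "torque": the same for the moment, N m; "width": finger opening in mm; "gripper_force": force on a finger pad.
Only numpy, scipy, OpenCV 4.12 (cv2) and the standard library are available. Lean on these libraries where they do the work, as an engineer would, in place of code of your own. Each camera call takes 0.05 s, during which the arm holds its last target. There are 200 camera calls.

### The job

Take the steel cross rod with the red knob out of its cork cradle without letting it roll off or drop onto the bench, and thread it nose first through the near upright, the loose clamp carriage and the far upright of the clamp stand, until the red knob sits fully home against the near upright. Then let go of it, and leave the beaker, the cork ring and the reagent bottle where they stand.

Things in the scene. Friction and masses are not known exactly. Their poses are not given: they have to be found in the camera images.
- cross_rod: Loose steel rod, about 170 g, 12 mm thick, 175 mm long, with a red knob (22 mm thick, 36 mm long) on its tail. Origin: on the axis at the shoulder, where the knob's flat face meets the steel. +y runs along the rod to the nose; the knob spans y = -36 to 0 mm. The last 12 mm of the nose taper from 12 to 5 mm thick. Balance point near y = 75 mm. It may be rolled to any angle about y.
- rod_tip (a point): The end of the rod's nose, on its axis, 175 mm from the shoulder.
- rod_cradle: Fixed cork cradle on a plywood base 60 x 235 x 12 mm. Origin: on the bench under its middle; +y along the lying rod to its nose, z up. The rod lies on two shallow V rests (28 mm wide, 14 mm long, 3.6 mm deep) at y = -62 and 62 mm, its axis 52 mm above the bench, its shoulder near y = -80 mm; a sideways nudge rolls it out. It can be gripped across for y = -45 to 45 mm.
- knob_pocket (a point): Middle of the top of the pocket in which the knob lies: cork cheeks 38 mm apart inside, 54 mm outside, 44 mm long along the rod, 60 mm high above the bench, closed behind the knob. Too narrow for fingers beside the knob.
- rod_stand: Fixed clamp stand: dark steel base 100 x 190 x 12 mm with three bored blocks in a row. Origin: on the bench under the base's middle; +y is the direction in which the rod is pushed in. Near upright (blue, 42 mm wide) y = -75 to -55 mm, clamp carriage (aluminium) y = -25 to -9, far upright (blue) y = 55 to 75. Block tops 115 mm above the bench; bores 15 mm wide, axis 95 mm up, small countersink.
- carriage_mid (a point): Where the bore's centre in the carriage's entry face would be if the carriage stood in line (fixed to the stand; does not follow the carriage). The carriage, 40 mm wide, with cork prongs to the stand's +x, is loose: it starts anywhere up to 3 mm to either side along the stand's x and slides with light friction (about 1 N); the rod's nose can push it into line.
- bore_in (a point): Centre of the bore in the entry face of the near upright (stand x = 0, y = -75, z = 95 mm); axes as the stand's.
- bore_out (a point): Centre of the bore in the exit face of the far upright (stand x = 0, y = +75, z = 95 mm); axes as the stand's. With the knob home the nose stands 25 mm beyond it.
- beaker: Bystander: glass beaker, 68 mm diameter, 90 mm high; origin under its centre.
- cork_ring: Bystander: cork ring, 90 mm outer diameter, 30 mm high; origin under its centre.
- reagent_bottle: Bystander: amber bottle with white cap, 52 mm diameter, 95 mm high; origin under its centre.
There are look-alikes about, which are no part of the job. Of the things shaped like the cross_rod, the steel one is meant.

How it is judged:
By the outcome, as a careful person would: the job done as asked, in the order asked, and still so for the second after the job is handed in, with the robot touching nothing.
It also fails if it takes over 64 s, if anything falls off the work surface, if the arm or the gripper's body presses on something with over 40 N, if the wrist force passes 120 N, or if a joint passes its speed limit or range.

## Working session

There is one attempt and no reset: what is moved stays moved. The work goes in short steps, Python scripts to look and compute and a shell command to move; the robot and the scene stay as the last step left them, time stands still between calls to the robot, and variables do not carry over. Pictures are saved under pics/ and viewed, at most 10 in all, crops included, and the job is handed in when it is done.

```bash
mkdir -p pics; ls; python3 - <<'E'
from cell import sensors,get_image,camera_params
import cv2,numpy as np
a=get_image("scene");b=get_image("side")
for n,i in(("scene",a),("side",b)):
    cv2.imwrite(f"pics/{n}0.png",i)
    p=camera_params(n);R=cv2.Rodrigues(np.array(p["rvec"],float))[0];print(n,np.array(p["mtx"]).tolist(),(-R.T@np.array(p["tvec"]).ravel()).round(),R.round(2).tolist())
s=sensors.read_state();print(s)
E
```

```text
pics
scene [[443.8742876010765, 0.0, 276.9809542833446], [0.0, 443.8742876010765, 197.89597094291435], [0.0, 0.0, 1.0]] [ 974. -835.  981.] [[0.87, 0.49, -0.01], [0.34, -0.61, -0.71], [-0.35, 0.62, -0.7]]
side [[503.3864013632622, 0.0, 264.0673305004985], [0.0, 503.3864013632622, 211.19966634815526], [0.0, 0.0, 1.0]] [ -54. -881. 1210.] [[0.82, -0.57, 0.01], [-0.42, -0.61, -0.67], [0.39, 0.54, -0.74]]
{'clock': 0.1, 'qpos': array([-0.06579441,  0.62922402,  0.03846112,  1.51829183, -0.02700628,
        0.99627712, -0.02004696]), 'qd': array([-0.00030336, -0.00458861, -0.00109098, -0.00227414,  0.00053371,
        0.00021437,  0.00079113]), 'tau': array([ 3.65140630e-03, -5.64529252e+01,  1.23032581e+00, -1.93971133e+01,
        1.11524854e-02,  5.46943455e-03, -1.37002465e-05]), 'eef_pos': array([6.49394391e+02, 1.83961451e-02, 2.04792937e+02]), 'tool_rot': array([-3.13991081e+00,  2.01263786e-05,  1.57072660e+00]), 'force': array([ 1.1607445 , -0.37411198,  0.33124233]), 'torque': array([ 0.04173093, -0.00307049, -0.06954468]), 'gripper_force': 0.0, 'width': 85.20556395899774}
```

View pics/scene0.png

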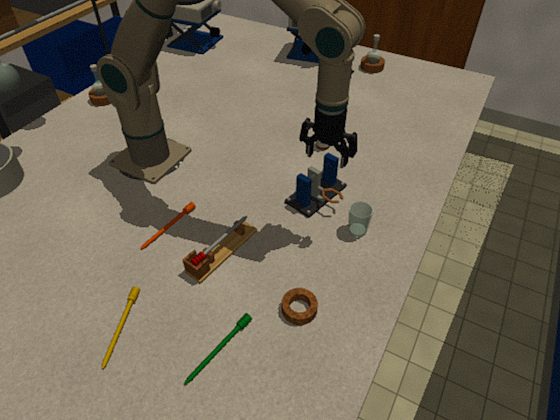

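View pics/side0.png

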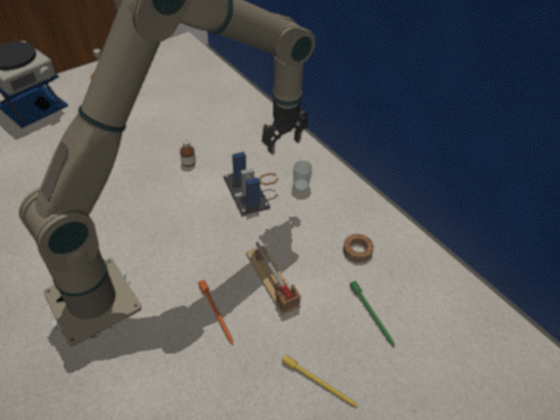

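Scene: the rod-shaped candidates are orange (168,226), yellow (121,327), green (218,349) and the steel one with the red knob (knob 197,262; nose about 243,220) in the cork cradle. The steel one fits the description. The stand has blue uprights at (304,190) and (331,170) with the carriage between them. I'll confirm in an enlarged crop.

```bash
python3 - <<'E'
import cv2,numpy as np
a=cv2.imread("pics/scene0.png");b=cv2.imread("pics/side0.png")
def c(i,x,y): return cv2.resize(i[y:y+75,x:x+100],(400,300),interpolation=cv2.INTER_CUBIC)
cv2.imwrite("pics/crops.png",np.vstack([np.hstack([c(a,170,208),c(a,275,145)]),np.hstack([c(b,225,238),c(b,205,145)])]))
E
```

```text
(no output)
```

View pics/crops.png

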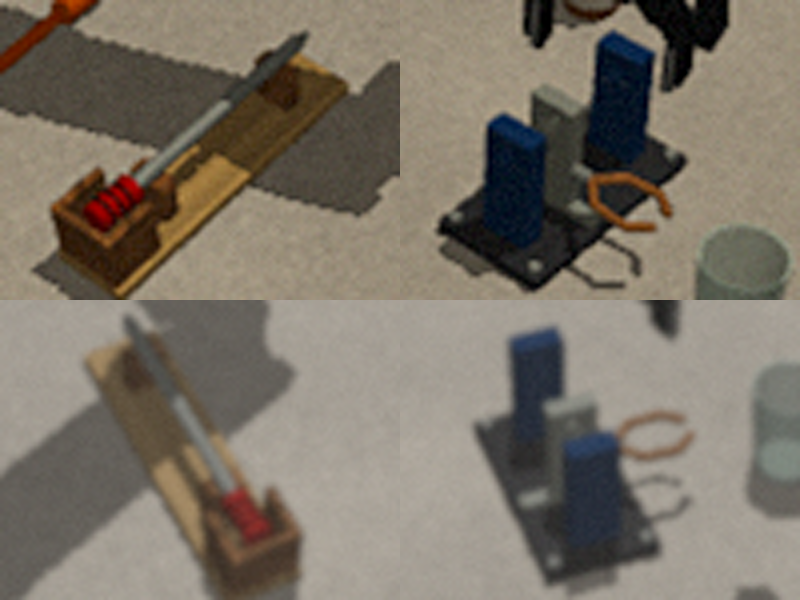

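The crop confirms it: the steel rod with the ribbed red knob lies in the cradle, knob at the near end. The stand's near upright is the front blue block and the prongs point to its right (+x).

```bash
cat > h.py <<'E'
import cv2,numpy as np
from cell import camera_params
def ray(n,uv,P=None):
    p=P or camera_params(n);R=cv2.Rodrigues(np.array(p["rvec"],float))[0]
    u=cv2.undistortPoints(np.array([[uv]],float),np.array(p["mtx"],float),None).ravel()
    return -R.T@np.array(p["tvec"],float).ravel(), R.T@np.r_[u,1]
def onz(n,uv,z,P=None):
    c,d=ray(n,uv,P); return c+d*(z-c[2])/d[2]
def proj(p,X):
    return cv2.projectPoints(np.array(X,float).reshape(-1,3),np.array(p["rvec"],float),np.array(p["tvec"],float),np.array(p["mtx"],float),None)[0].reshape(-1,2)
E
python3 - <<'E'
from h import *
for n,no,sh in(("scene",(246,217),(205,253.75)),("side",(257,243),(284.5,286))):
    a,b=onz(n,no,52),onz(n,sh,52);d=a-b;print(n,a.round(),b.round(),np.hypot(*d[:2]).round(),np.degrees(np.arctan2(d[1],d[0])).round(1))
for n,pts in(("scene",[(284,201),(308.75,216.75),(346,185)]),("side",[(223.75,176),(242,216),(269.5,207)])):
    print(n,[onz(n,p,12).round()[:2].tolist() for p in pts])
for n,p in(("scene",(360,220)),("scene",(300,306)),("side",(302,178)),("side",(358,248)),("side",(188,155))): print(n,onz(n,p,45).round())
E
```

```text
scene [ 469. -122.   52.] [ 444. -287.   52.] 167.0 81.5
side [ 467. -124.   52.] [ 444. -290.   52.] 168.0 82.2
scene [[515.0, 23.0], [611.0, 0.0], [655.0, 183.0]]
side [[556.0, 207.0], [507.0, 19.0], [602.0, 1.0]]
scene [758.  31.  45.]
scene [ 735. -303.   45.]
side [749.  23.  45.]
side [ 704. -303.   45.]
side [493. 335.  45.]
```

```bash
R='[-20.5,-19.5,-4,8]'; python3 -m inch '[[[-20.5,-19.5,-4,8],[-20.5,-19.5,-4,8],[-20.5,-19.5,-4,8],[-20.5,-19.5,-4,8],[-20.5,-19.5,-4,8],[-20.5,-19.5,-4,8],[-20.5,-19.5,-4,8],[-20.5,-19.5,-4,8]]]'; python3 -m inch '[[[0,0,0,0],[0,0,0,0],[0,0,0,0],[0,0,0,0]]]'; python3 - <<'E'
from h import *
from cell import sensors,get_image
s=sensors.read_state();p=camera_params("wrist");i=get_image("wrist");np.save("w1.npy",p,allow_pickle=True);cv2.imwrite("pics/w1.png",i)
print(s["eef_pos"],s["tool_rot"],s["force"]);R=cv2.Rodrigues(np.array(p["rvec"],float))[0];print((-R.T@np.array(p["tvec"]).ravel()).round(),R.round(2).tolist())
E
```

```text
clock: 0.77
eef_pos: [449.0, -211.9, 246.5]
tool_rot: [-3.139, 0.004, 1.42]
force: [-0.4, 0.4, -0.2]
width: 85.5
gripper_force: 0.0
clock: 1.1
eef_pos: [455.9, -203.5, 245.2]
tool_rot: [-3.141, -0.001, 1.434]
force: [-0.9, -0.6, 0.3]
width: 85.8
gripper_force: 0.0
[ 455.91832329 -203.54922184  245.18029075] [-3.14119894e+00 -6.71385607e-04  1.43393111e+00] [-0.88306639 -0.59639897  0.32274026]
[ 465. -137.  413.] [[0.99, -0.14, -0.0], [-0.13, -0.96, 0.26], [-0.04, -0.26, -0.96]]
```

View pics/w1.png

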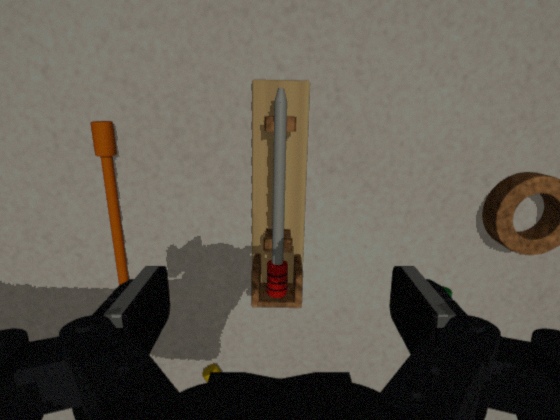

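The wrist view shows the rod from nose (281,88) to shoulder (278,264), with the red knob below it and the cradle base around it.

```bash
cat >> h.py <<'E'
def totool(s,X):
    from scipy.spatial.transform import Rotation as Ro
    return Ro.from_euler("xyz",s["tool_rot"]).inv().apply(np.array(X)-s["eef_pos"])/10
E
python3 - <<'E'
from h import *
from cell import sensors
p=np.load("w1.npy",allow_pickle=True).item();s=sensors.read_state();i=cv2.imread("pics/w1.png").astype(int)
# steel: per row, gray (low saturation) bright pixels within columns 268..292
C=[]
for r in list(range(100,115))+list(range(140,230)):
    w=i[r,262:298];sat=w.max(1)-w.min(1);m=np.where((sat<22)&(w.max(1)>70))[0]
    if len(m)>3: C.append((m.mean()+262,r,len(m)))
C=np.array(C);k=np.polyfit(C[:,1],C[:,0],1);print("fit",k,C[::15].round(1).tolist())
f=lambda r:onz("wrist",(np.polyval(k,r),r),52,p)
n,h=f(88),f(264);d=(n-h);print("nose",n,"sh",h,np.hypot(*d[:2]),np.degrees(np.arctan2(d[1],d[0])),"tool yaw",np.degrees(s["tool_rot"][2]))
u=d/np.linalg.norm(d);g=n-u*175+u*44;print("grasp",g,"shift cm to TCP over grasp, z33:",totool(s,[g[0],g[1],33]))
E
```

```text
fit [-1.93542554e-02  2.82504200e+02] [[280.5, 100.0, 12.0], [280.0, 140.0, 11.0], [279.5, 155.0, 10.0], [279.0, 170.0, 11.0], [279.0, 185.0, 11.0], [278.5, 200.0, 10.0], [278.5, 215.0, 10.0]]
nose [ 468.73531293 -118.31737599   52.        ] sh [ 441.21100302 -292.81765285   52.        ] 176.65767534511608 81.03646061543385 tool yaw 82.15145888614478
grasp [ 448.32473869 -247.71756324   52.        ] shift cm to TCP over grasp, z33: [-4.48035625 -0.12852351 21.21679138]
```

```bash
python3 -m inch '[[[-4.4,-0.1,4,1],[-4.4,-0.1,8,1],[-4.4,-0.1,12,1],[-4.4,-0.1,14,1],[-4.4,-0.1,14,1],[-4.4,-0.1,14,1],[-4.4,-0.1,14,1],[-4.4,-0.1,14,1]]]' 5; python3 - <<'E'
from h import *
from cell import sensors
s=sensors.read_state();u=np.array([.1558,.9878]);g=np.array([448.3,-247.7])
print(s["eef_pos"],np.degrees(s["tool_rot"]),totool(s,[*g,33]))
E
```

```text
clock: 1.82
eef_pos: [449.8, -248.8, 107.7]
tool_rot: [3.138, 0.001, 1.415]
force: [-0.2, -0.3, -0.0]
width: 50.2
gripper_force: 0.0
[ 449.83351431 -248.77344133  107.66804395] [1.79768480e+02 6.07123779e-02 8.10523605e+01] [ 0.09009884 -0.19835068  7.46597258]
```

```bash
python3 - <<'E'
from h import *
from cell import sensors,get_image
s=sensors.read_state();p=camera_params("wrist");i=get_image("wrist").astype(int)
nose=np.array([468.7,-118.3,52]);u=np.array([.1558,.9878,0]);C=[]
for y in range(70,160,4):
    q=proj(p,nose+u*(y-175))[0];r=int(round(q[1]))
    if not 0<=r<420: continue
    c0=int(q[0])-30;w=i[r,c0:c0+60];m=np.where((w.max(1)-w.min(1)<22)&(w.max(1)>70))[0]
    if len(m)>3:C.append((m.mean()+c0,r,len(m),q[0]))
C=np.array(C);print(C[::3].round(1).tolist())
for c in C[::4]:print(totool(s,onz("wrist",c[:2],52,p)).round(2))
E
```

```text
[[276.5, 178.0, 18.0, 276.4], [276.5, 158.0, 18.0, 276.4], [276.5, 138.0, 18.0, 276.3], [276.0, 117.0, 19.0, 276.3], [276.0, 96.0, 19.0, 276.2], [276.5, 74.0, 20.0, 276.2], [276.5, 51.0, 20.0, 276.1], [276.5, 27.0, 20.0, 276.1]]
[ 2.66 -0.18  5.56]
[ 4.3  -0.18  5.56]
[ 5.88 -0.21  5.56]
[ 7.46 -0.2   5.56]
[ 9.09 -0.2   5.56]
[10.7  -0.17  5.55]
```

```bash
python3 -m inch '[[[0.1,-0.2,2.5,0],[0.1,-0.2,5,0],[0.1,-0.2,6.5,0],[0.1,-0.2,7.5,0],[0.1,-0.2,7.5,0],[0.1,-0.2,7.5,0],[0.1,-0.2,7.5,0],[0.1,-0.2,7.5,0]]]'; python3 -m inch '[[[0,0,0,0],[0,0,0,0],[0,0,0,0],[0,0,0,0],[0,0,0,0],[0,0,0,0],[0,0,0,0],[0,0,0,0]]]' 0
```

```text
clock: 2.53
eef_pos: [447.0, -247.6, 31.8]
tool_rot: [3.139, 0.001, 1.414]
force: [-0.5, -0.5, 0.1]
width: 50.0
gripper_force: 0.0
clock: 3.2
eef_pos: [448.3, -247.8, 32.2]
tool_rot: [3.137, 0.001, 1.414]
force: [1.3, 1.1, 12.9]
width: -0.1
gripper_force: 6.4
```

```bash
python3 - <<'E'
from h import *
from cell import sensors,get_image
s=sensors.read_state();print(s["eef_pos"],s["force"],s["width"],s["gripper_force"])
i=get_image("wrist");a=get_image("side")[225:315,210:330];b=get_image("scene")[195:285,160:280]
v=np.hstack([cv2.resize(i,(480,360)),np.vstack([cv2.resize(x,(240,180)) for x in(a,b)])])
cv2.imwrite("pics/g1.png",v)
E
```

```text
[ 448.34642909 -247.81724261   32.24216979] [ 1.29322478  1.12776724 12.87460054] -0.11291159722592346 6.40151783823967
```

View pics/g1.png

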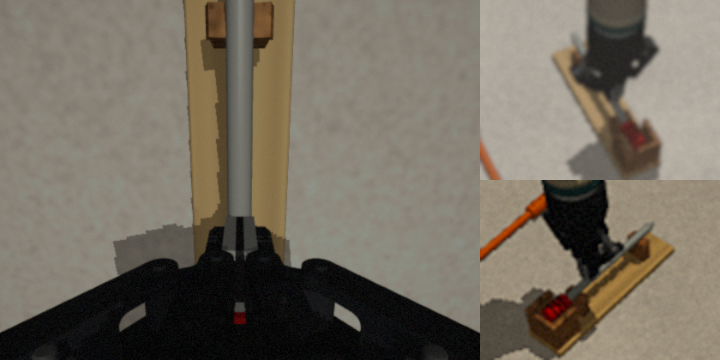

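```bash
python3 - <<'E'
from h import *
from cell import sensors,get_image
s=sensors.read_state();p=camera_params("wrist");i=get_image("wrist");print(s["eef_pos"],s["force"],s["torque"],s["width"],s["gripper_force"])
t=np.array(s["eef_pos"])
for z in(0,10,19,30):print(z,proj(p,t+[0,0,z]).round())
nose=np.array([468.7,-118.3,52]);u=np.array([.1558,.9878,0]);w=np.array([u[1],-u[0],0])
j=i.astype(int)
for y in(80,100,120,140):
    c=nose+u*(y-175);l,m,r=proj(p,[c-6*w,c,c+6*w]);q=int(m[1]);
    if q<0: continue
    c0=int(m[0])-40;x=j[q,c0:c0+80];k=np.where((x.max(1)-x.min(1)<22)&(x.max(1)>70))[0]+c0
    print(y,q,"expect",l[0].round(1),r[0].round(1),"seen",k.min(),k.max())
q=proj(p,t+[0,0,19])[0].astype(int);v=i[200:420,130:430];cv2.imwrite("pics/g2.png",cv2.convertScaleAbs(cv2.resize(v,(780,572)),alpha=2))
E
```

```text
[ 448.35109521 -247.83541923   32.24257417] [ 1.43522222  1.17853386 11.70264912] [ 0.18696865 -0.17032135 -0.00525146] -0.04199085699843707 6.400798782706261
0 [[279. 253.]]
10 [[280. 261.]]
19 [[280. 269.]]
30 [[280. 280.]]
80 188 expect 264.7 294.1 seen 266 293
100 138 expect 264.2 294.6 seen 266 293
120 85 expect 263.6 295.1 seen 266 294
140 28 expect 262.9 295.7 seen 265 295
```

View pics/g2.png

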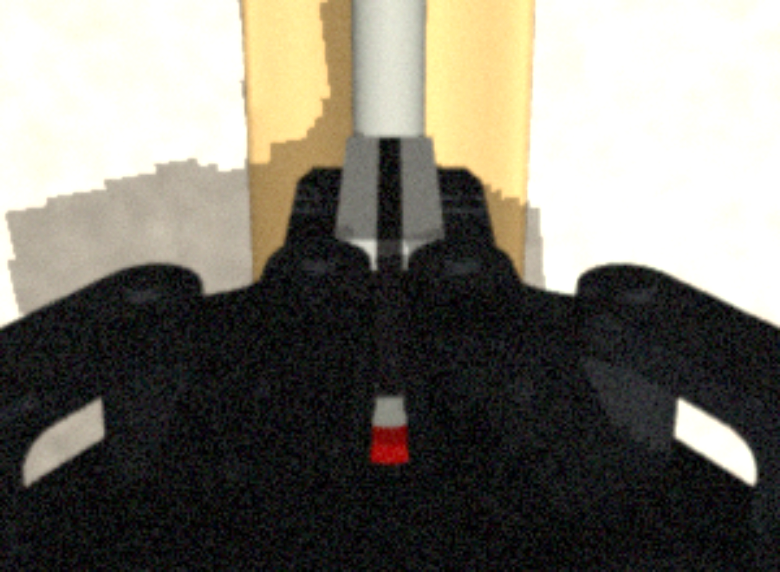

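```bash
python3 -m inch '[[[0,0,-0.1,0],[0,0,-0.2,0],[0,0,-0.3,0],[0,0,-0.3,0],[0,0,-0.3,0],[0,0,-0.3,0]]]'; python3 - <<'E'
from h import *
from cell import get_image
a=get_image("wrist")[200:420,130:430];b=get_image("scene")[205:275,170:265]
cv2.imwrite("pics/g3.png",np.hstack([cv2.convertScaleAbs(cv2.resize(a,(410,300)),alpha=2),cv2.resize(b,(390,300),interpolation=3)]))
E
```

```text
clock: 3.9
eef_pos: [445.8, -247.0, 33.4]
tool_rot: [-3.141, -0.0, 1.414]
force: [0.4, 0.2, -0.3]
width: -0.1
gripper_force: 0.0
```

View pics/g3.png

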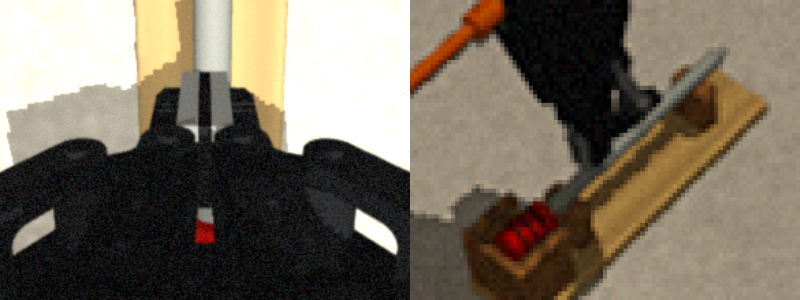

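The fingers closed on top of the rod, which still lies undisturbed in its cradle. So the real fingertips are about 26 mm higher than the reported TCP. I'll open, go lower while watching the force, and try again.

```bash
python3 -m inch '[[[0,0,0,0],[0,0,0,0],[0,0,0,0],[0,0,0,0],[0,0,0,0],[0,0,0,0],[0,0,0,0],[0,0,0,0]]]' 5;  python3 -m inch '[[[0,0,0.4,0],[0,0,0.8,0],[0,0,1.2,0],[0,0,1.2,0],[0,0,1.2,0],[0,0,1.2,0]]]'; python3 - <<'E'
from h import *
from cell import get_image,sensors
for k in range(5): s=sensors.read_state();print(s["eef_pos"],s["qpos"][:4]) if k in(0,4) else 0
a=get_image("wrist")[200:420,80:480];b=get_image("scene")[205:275,170:265]
cv2.imwrite("pics/g4.png",np.hstack([cv2.convertScaleAbs(cv2.resize(a,(500,275)),alpha=2),cv2.resize(b,(300,275),interpolation=3)]))
E
```

```text
clock: 4.67
eef_pos: [446.1, -247.1, 33.6]
tool_rot: [3.142, -0.0, 1.414]
force: [-0.1, 0.2, 0.9]
width: 49.8
gripper_force: 0.0
clock: 5.17
eef_pos: [446.0, -247.1, 21.5]
tool_rot: [-3.141, -0.0, 1.414]
force: [0.5, -0.7, -0.2]
width: 50.2
gripper_force: 0.0
[ 446.02192685 -247.0646238    21.47880974] [0.41438422 0.72923832 0.05472715 2.04738301]
[ 446.02192685 -247.0646238    21.47880974] [0.41438422 0.72923832 0.05472715 2.04738301]
```

View pics/g4.png

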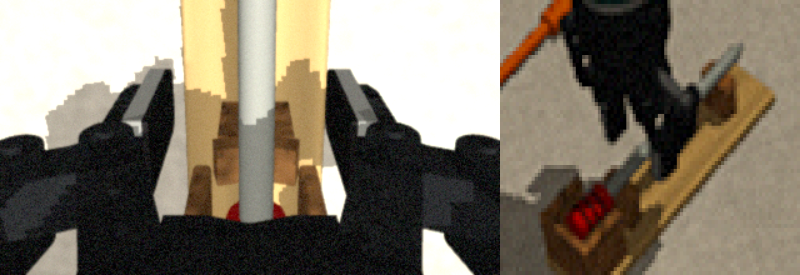

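Fingers now straddle the rod. In the crop the pads are at about x=150 and x=350 with the rod at x=256, so they are centred within 1 mm.

```bash
python3 -m inch '[[[0,0,0.4,0],[0,0,0.8,0],[0,0,1.2,0],[0,0,1.3,0],[0,0,1.3,0],[0,0,1.3,0]]]';  python3 -m inch '[[[0,0,0,0],[0,0,0,0],[0,0,0,0],[0,0,0,0],[0,0,0,0],[0,0,0,0],[0,0,0,0],[0,0,0,0]]]' 0
```

```text
clock: 5.77
eef_pos: [446.0, -247.0, 8.4]
tool_rot: [-3.141, -0.0, 1.414]
force: [0.4, -0.3, -0.2]
width: 49.8
gripper_force: 0.0
clock: 6.43
eef_pos: [447.6, -247.6, 9.1]
tool_rot: [3.139, 0.001, 1.414]
force: [3.7, 0.5, 3.9]
width: 9.8
gripper_force: 58.6
```

```bash
python3 -m inch '[[[0,0,-0.2,0],[0,0,-0.4,0],[0,0,-0.6,0],[0,0,-0.8,0],[0,0,-0.8,0],[0,0,-0.8,0],[0,0,-0.8,0],[0,0,-0.8,0]]]'; python3 - <<'E'
from h import *
from cell import get_image,sensors
a=get_image("wrist")[:,80:480];b=get_image("scene")[200:280,165:270];c=get_image("side")[230:310,220:325]
cv2.imwrite("pics/g5.png",np.hstack([cv2.convertScaleAbs(cv2.resize(a,(400,420)),alpha=2),np.vstack([cv2.resize(x,(276,210),interpolation=3) for x in(b,c)])]))
E
```

```text
clock: 7.1
eef_pos: [445.9, -247.0, 16.5]
tool_rot: [-3.141, -0.0, 1.414]
force: [-0.4, 0.5, -1.1]
width: 9.8
gripper_force: 58.4
```

View pics/g5.png

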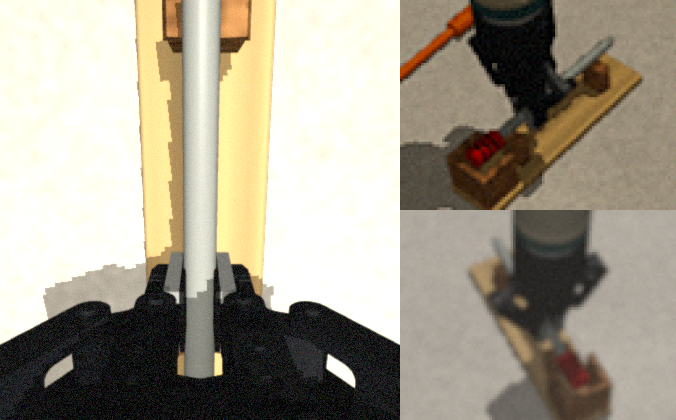

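The rod is held between the pads and lifted clear. At grasp the commanded z was 8.6 with the rod axis at 52, so the axis sits 43.4 mm above the reported z. Next: lift, then carry it over the stand.

```bash
python3 -m inch '[[[0,0,-1.5,0],[0,0,-3.5,0],[0,0,-6,0],[0,0,-9,0],[0,0,-12,0],[0,0,-15,0],[0,0,-17,0],[0,0,-17,0]]]'; python3 -m inch '[[[1,0.25,0,0],[3.5,0.9,0,1],[7,1.7,0,2],[10.5,2.6,0,3],[14,3.4,0,4],[17.5,4.3,0,4.5],[21,5.1,0,4.5],[24.5,6,0,4.5]]]';python3 -m inch '[[[2.5,0.6,0,0],[4.5,1.1,0,0],[5.5,1.3,0,0],[5.5,1.3,0,0],[5.5,1.3,0,0],[5.5,1.3,0,0],[5.5,1.3,0,0],[5.5,1.3,0,0]]]'; python3 - <<'E'
from h import *
from cell import get_image,sensors
s=sensors.read_state();p=camera_params("wrist");i=get_image("wrist");cv2.imwrite("pics/w2.png",i);np.save("w2.npy",p,allow_pickle=True)
print(s["eef_pos"],np.degrees(s["tool_rot"]),s["force"],s["width"])
hsv=cv2.cvtColor(i,cv2.COLOR_BGR2HSV);m=cv2.inRange(hsv,(100,100,30),(130,255,255))
n,l,st,ce=cv2.connectedComponentsWithStats(m)
for k in range(1,n):
    if st[k,4]>60: print(st[k],ce[k].round())
E
```

```text
clock: 7.92
eef_pos: [448.6, -248.5, 190.7]
tool_rot: [3.134, 0.002, 1.414]
force: [1.1, -0.8, -1.0]
width: 10.1
gripper_force: 58.5
clock: 8.58
eef_pos: [542.3, -11.6, 184.5]
tool_rot: [-3.137, 0.001, 1.336]
force: [0.7, -0.3, -1.6]
width: 9.8
gripper_force: 58.5
clock: 9.25
eef_pos: [568.7, 34.2, 186.7]
tool_rot: [-3.141, 0.001, 1.333]
force: [-0.3, -0.5, -1.7]
width: 9.8
gripper_force: 58.5
[568.67884597  34.201582   186.66358597] [-1.79988475e+02  3.66135111e-02  7.63530752e+01] [-0.30148499 -0.54896265 -1.71448066] 9.819370378325498
[248   7  13  24 124] [255.  19.]
[243 160  20  50 828] [253. 187.]
[297 162  11  48 366] [301. 189.]
```

View pics/w2.png

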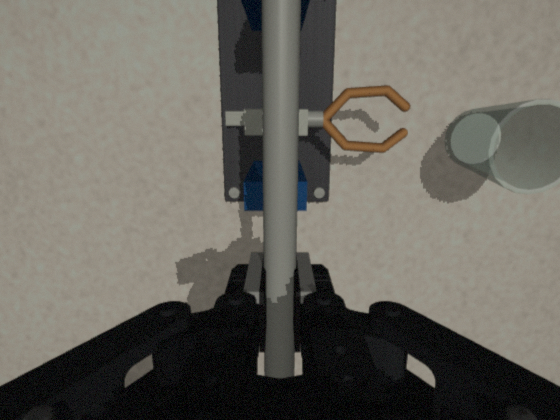

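View shows the rod (cols ~262-300) over the stand. The near upright's top face is cols 245-307, rows 182-210, with its entry edge at row 210; base edges run x≈220 to 333 and the carriage is at row ~122.

```bash
cat > m.py <<'E'
from h import *
from cell import sensors
p=np.load("w2.npy",allow_pickle=True).item();i=cv2.imread("pics/w2.png");g=cv2.GaussianBlur(cv2.cvtColor(i,cv2.COLOR_BGR2GRAY).astype(float),(5,5),0)
def edge(r,a,b,sgn):  # strongest horizontal gradient in [a,b)
    d=np.diff(g[r-1:r+2].mean(0))[a:b]*sgn; k=int(d.argmax()); w=np.clip(d[max(0,k-2):k+3],0,None); return a+max(0,k-2)+(w*np.arange(len(w))).sum()/w.sum()+.5
def line(f,rows):
    c=np.array([f(r) for r in rows]);k=np.polyfit(rows,c,1);ok=abs(np.polyval(k,rows)-c)<1.5;k=np.polyfit(np.array(rows)[ok],c[ok],1);return k,ok.sum()
B=lambda k,r,z:onz("wrist",(np.polyval(k,r),r),z,p)
def show(n,L,R,z,r0,r1):
    a=(B(L,r0,z)+B(R,r0,z))/2;b=(B(L,r1,z)+B(R,r1,z))/2;d=a-b
    print(n,"far",a.round(1)[:2],"near",b.round(1)[:2],"width",np.linalg.norm(B(L,r1,z)-B(R,r1,z)).round(1),"ang",[np.degrees(np.arctan2(*(B(K,r0,z)-B(K,r1,z))[1::-1])).round(2) for K in(L,R)],np.degrees(np.arctan2(d[1],d[0])).round(2));return a,b
rows=[r for r in range(5,195) if not 100<r<150]
L,n1=line(lambda r:edge(r,205,238,-1),rows);R,n2=line(lambda r:edge(r,318,350,1),rows);print(n1,n2,L,R)
show("base",L,R,12,10,195)
rr=list(range(186,207));L2,n=line(lambda r:edge(r,238,252,-1),rr);R2,n3=line(lambda r:edge(r,300,314,1),rr);print(n,n3)
hs=cv2.cvtColor(i,cv2.COLOR_BGR2HSV);mk=cv2.inRange(hs,(100,100,30),(130,255,255))
print("blue rows",[ (c,np.where(mk[150:230,c])[0].min()+150,np.where(mk[150:230,c])[0].max()+150) for c in(248,252,256,303,305)])
print("blue cols",[(r,np.where(mk[r])[0].min(),np.where(mk[r])[0].max()) for r in(165,175,185,190,195,200,205,208)])
a,b=show("near top",L2,R2,115,184,210.5)
Lr,n=line(lambda r:edge(r,252,272,1),list(range(5,240)));Rr,n4=line(lambda r:edge(r,288,310,-1),list(range(5,240)));print(n,n4,Lr,Rr)
ra,rb=show("rod",Lr,Rr,230.1,5,235)
E
python3 m.py
```

```text
141 141 [3.89413039e-02 2.16336763e+02] [-3.80562249e-02  3.35951056e+02]
base far [600.5 177.8] near [562.6  23.5] width 99.4 ang [np.float64(76.24), np.float64(76.22)] 76.23
15 10
blue rows [(248, np.int64(172), np.int64(209)), (252, np.int64(164), np.int64(209)), (256, np.int64(161), np.int64(209)), (303, np.int64(171), np.int64(209)), (305, np.int64(178), np.int64(209))]
blue cols [(165, np.int64(252), np.int64(300)), (175, np.int64(247), np.int64(304)), (185, np.int64(243), np.int64(306)), (190, np.int64(244), np.int64(306)), (195, np.int64(244), np.int64(306)), (200, np.int64(244), np.int64(306)), (205, np.int64(244), np.int64(305)), (208, np.int64(244), np.int64(305))]
near top far [572.1  53.5] near [563.6  36.9] width 43.7 ang [np.float64(73.71), np.float64(53.02)] 62.93
110 162 [-4.11539217e-03  2.63316952e+02] [-1.73118160e-02  2.99412317e+02]
rod far [592.3 129.3] near [574.1  57.9] width 11.7 ang [np.float64(75.41), np.float64(76.05)] 75.73
```

```bash
cat >> m.py <<'E'
print("----")
s=sensors.read_state();u=np.array([np.cos(np.radians(76.23)),np.sin(np.radians(76.23))])
T=lambda X:(totool(s,X)*10).round(1)
for r in(20,100,190):print("base mid",T((B(L,r,12)+B(R,r,12))/2))
for r in(188,197,205):
    c=np.where(mk[r])[0];print("neartop",T(onz("wrist",((c.min()+c.max())/2,r),115,p)))
print("entry edge",T(onz("wrist",(275,209.8),115,p)),"base front edge",T(onz("wrist",(275,201),12,p)))
for r in(10,50,90,140,180,220):
    l,q=edge(r,252,275,1),edge(r,288,310,-1);print("rod",r,round(l,1),round(q,1),T(onz("wrist",((l+q)/2,r),230.1,p)))
c=np.where(mk[:40])
for r in(8,14,20,25):
    k=np.where(mk[r])[0];print(r,k.min() if len(k) else None,k.max() if len(k) else None)
print("row profile base front",g[192:212,228].round().tolist(),g[192:212,322].round().tolist())
E
python3 m.py | sed '1,/----/d'
```

```text
base mid [139.1  -3.  174.7]
base mid [ 74.5  -3.2 174.7]
base mid [ -7.3  -3.4 174.8]
neartop [16.6 -3.5 71.7]
neartop [10.4 -3.5 71.7]
neartop [ 4.9 -3.6 71.7]
entry edge [ 1.6 -3.2 71.8] base front edge [-18.   -4.6 174.8]
rod 10 261.7 300.3 [ 96.3   0.4 -43.4]
rod 50 262.5 298.3 [ 85.    0.2 -43.4]
rod 90 263.6 297.4 [ 73.1   0.3 -43.4]
rod 140 262.8 297.3 [ 57.3   0.1 -43.4]
rod 180 262.8 297.1 [ 43.8   0.1 -43.4]
rod 220 252.8 292.9 [ 29.5  -2.4 -43.4]
8 257 305
14 247 302
20 249 303
25 250 258
row profile base front [80.0, 79.0, 73.0, 65.0, 58.0, 54.0, 53.0, 55.0, 69.0, 94.0, 121.0, 137.0, 141.0, 142.0, 142.0, 142.0, 143.0, 143.0, 143.0, 143.0] [121.0, 120.0, 116.0, 109.0, 97.0, 80.0, 64.0, 57.0, 61.0, 80.0, 108.0, 131.0, 141.0, 143.0, 143.0, 143.0, 144.0, 145.0, 146.0, 146.0]
```

```bash
python3 -m inch '[[[-1,0,0,0],[-3,-0.1,0,0],[-6,-0.2,0,0],[-9,-0.3,0,0],[-12,-0.4,0,0],[-14,-0.4,0,0],[-14.4,-0.4,0,0],[-14.4,-0.4,0,0]]]'; python3 -m inch '[[[0,0,1,0],[0,0,3,0],[0,0,6,0],[0,0,9,0],[0,0,11.5,0],[0,0,13,0],[0,0,13.5,0],[0,0,13.5,0]]]';  python3 -m inch '[[[0,0,0,0],[0,0,0,0],[0,0,0,0],[0,0,0,0]]]'; cat > m2.py <<'E'
from h import *
from cell import get_image,sensors
s=sensors.read_state();p=camera_params("wrist");i=get_image("wrist");cv2.imwrite("pics/w3.png",i)
print(s["eef_pos"],np.degrees(s["tool_rot"]),s["force"])
from scipy.spatial.transform import Rotation as Ro
W=lambda t:Ro.from_euler("xyz",s["tool_rot"]).apply(np.array(t)*1.)+s["eef_pos"]
for n in("side","scene"):
    im=get_image(n);cv2.imwrite(f"pics/{n}3.png",im);q=camera_params(n)
    print(n,"nose/shoulder expected px",proj(q,[W([131,0,-43]),W([-44,0,-43])]).round(1).tolist())
E
python3 m2.py
```

```text
clock: 9.97
eef_pos: [530.7, -106.3, 186.9]
tool_rot: [3.141, 0.001, 1.33]
force: [0.5, 0.5, -1.5]
width: 10.0
gripper_force: 58.5
clock: 10.63
eef_pos: [530.8, -101.5, 49.9]
tool_rot: [-3.138, -0.001, 1.337]
force: [-0.0, -0.2, -0.9]
width: 9.7
gripper_force: 58.5
clock: 10.97
eef_pos: [532.5, -103.2, 52.7]
tool_rot: [3.139, -0.0, 1.335]
force: [0.4, -0.1, -1.3]
width: 10.1
gripper_force: 58.5
[ 532.4744925  -103.18080807   52.66699889] [ 1.79878566e+02 -1.61213567e-02  7.65023738e+01] [ 0.41155264 -0.10664696 -1.28038201]
side nose/shoulder expected px [[255.5, 189.5], [277.1, 230.0]]
scene nose/shoulder expected px [[298.7, 186.1], [256.9, 218.6]]
```

```bash
python3 - <<'E'
from h import *
from cell import sensors
from scipy.spatial.transform import Rotation as Ro
s=sensors.read_state();W=lambda t:Ro.from_euler("xyz",s["tool_rot"]).apply(np.array(t)*1.)+s["eef_pos"]
for n in("side","scene"):
    im=cv2.imread(f"pics/{n}3.png");q=camera_params(n);g=cv2.GaussianBlur(im,(3,3),0).astype(float)
    for y in(30,60,80,100,110,118,124,131,137):
        c=proj(q,[W([y,0,-43]),W([y,0,-44])]);a=c[0];perp=proj(q,[W([y,0,-43]),W([y+1,0,-43])]);d=perp[1]-perp[0];d/=np.linalg.norm(d);nrm=np.array([-d[1],d[0]])
        nrm*=-1 if nrm[1]>0 else 1
        t=np.arange(-9,9.1,1);xy=a+t[:,None]*nrm
        v=cv2.remap(g.astype(np.float32),xy[:,:1].astype(np.float32),xy[:,1:].astype(np.float32),1)[:,0]
        print(n,y,a.round(1),"mm/px",(1/abs((c[1]-c[0])@nrm)).round(2),"R:",v[:,2].astype(int).tolist())
E
```

```text
side 30 [267.5 212.3] mm/px 9.09 R: [81, 52, 39, 36, 37, 37, 37, 38, 38, 38, 40, 46, 59, 68, 67, 54, 43, 38, 38]
side 60 [263.8 205.4] mm/px 9.2 R: [42, 45, 47, 51, 53, 54, 51, 44, 39, 38, 38, 37, 37, 38, 39, 37, 36, 37, 37]
side 80 [261.4 200.9] mm/px 9.27 R: [62, 61, 61, 60, 55, 48, 42, 40, 39, 38, 37, 37, 37, 38, 37, 37, 36, 36, 36]
side 100 [259.  196.4] mm/px 9.35 R: [39, 39, 38, 37, 37, 40, 47, 57, 61, 53, 43, 38, 36, 36, 36, 37, 36, 35, 35]
side 110 [257.8 194.2] mm/px 9.39 R: [38, 39, 37, 37, 38, 43, 58, 83, 101, 96, 75, 52, 39, 36, 36, 36, 37, 37, 40]
side 118 [256.9 192.5] mm/px 9.42 R: [37, 37, 37, 37, 37, 41, 57, 84, 109, 112, 93, 64, 44, 37, 36, 36, 37, 42, 49]
side 124 [256.2 191.2] mm/px 9.44 R: [37, 37, 37, 37, 37, 40, 53, 78, 102, 111, 95, 65, 44, 37, 35, 36, 40, 47, 53]
side 131 [255.4 189.7] mm/px 9.47 R: [39, 37, 37, 37, 37, 38, 47, 63, 82, 88, 76, 55, 40, 35, 36, 38, 43, 48, 50]
side 137 [254.7 188.4] mm/px 9.49 R: [42, 38, 37, 38, 38, 38, 40, 46, 54, 57, 50, 44, 37, 36, 36, 39, 42, 45, 45]
scene 30 [275.2 204.4] mm/px 4.99 R: [153, 155, 157, 153, 116, 58, 12, 4,
[... 271 characters left out ...]
150]
scene 100 [291.6 191.6] mm/px 5.14 R: [6, 7, 11, 21, 29, 36, 38, 51, 80, 108, 117, 120, 135, 149, 152, 153, 152, 151, 151]
scene 110 [293.9 189.8] mm/px 5.16 R: [8, 6, 4, 5, 7, 10, 19, 43, 81, 112, 124, 132, 147, 154, 154, 155, 155, 156, 156]
scene 118 [295.7 188.4] mm/px 5.18 R: [6, 5, 5, 4, 4, 4, 12, 37, 80, 110, 120, 125, 141, 151, 152, 152, 154, 155, 156]
scene 124 [297.1 187.4] mm/px 5.19 R: [5, 4, 4, 5, 5, 5, 9, 29, 70, 104, 107, 103, 117, 137, 152, 155, 158, 157, 157]
scene 131 [298.6 186.2] mm/px 5.2 R: [4, 6, 6, 4, 3, 2, 3, 9, 34, 51, 43, 26, 31, 64, 100, 134, 151, 160, 160]
scene 137 [299.9 185.2] mm/px 5.22 R: [3, 3, 4, 4, 5, 5, 4, 4, 8, 10, 9, 5, 4, 12, 28, 63, 98, 136, 153]
```

Side and scene profiles put the rod centre within about 1 px of the prediction, with the nose at about tool x 132. Starting the insertion slowly.

```bash
python3 -m inch '[[[0.5,0,0,0],[1,0,0,0],[1.4,0,0,0],[1.8,0,0,0],[2.2,0,0,0],[2.6,0,0,0],[3,0,0,0],[3,0,0,0]]]';python3 -m inch '[[[0.4,0,0,0],[0.8,0,0,0],[1.2,0,0,0],[1.6,0,0,0],[2,0,0,0],[2,0,0,0],[2,0,0,0],[2,0,0,0]]]'; python3 m2.py
```

```text
clock: 11.78
eef_pos: [538.9, -72.6, 51.5]
tool_rot: [-3.141, -0.001, 1.337]
force: [0.2, 0.6, -1.7]
width: 10.0
gripper_force: 58.5
clock: 12.45
eef_pos: [543.2, -54.7, 51.6]
tool_rot: [-3.142, 0.0, 1.335]
force: [0.2, 0.1, -1.7]
width: 9.5
gripper_force: 58.5
[543.24215274 -54.72574483  51.60315896] [-1.79997200e+02  1.40871483e-02  7.64948168e+01] [ 0.2126121   0.10264438 -1.65397886]
side nose/shoulder expected px [[249.7, 179.4], [270.4, 218.2]]
scene nose/shoulder expected px [[309.4, 177.9], [269.2, 209.0]]
```

```bash
cat > m3.py <<'E'
from h import *
from cell import sensors
s=sensors.read_state();p=camera_params("wrist");i=cv2.imread("pics/w3.png");T=lambda X:(totool(s,X)*10).round(1)
mk=cv2.inRange(cv2.cvtColor(i,cv2.COLOR_BGR2HSV),(100,100,30),(130,255,255))
R=np.where((mk[:,150:400]>0).sum(1)>20)[0];print("blue rows",R.min() if len(R) else None,R.max() if len(R) else None)
for r in R[::8]:
    k=np.where(mk[r])[0];print("blue",r,k.min(),k.max(),T(onz("wrist",((k.min()+k.max())/2,r),115,p)))
if len(R): print("entry edge",T(onz("wrist",(280,R.max()+.5),115,p)))
j=i.astype(int)
for r in range(max(20,(R.max() if len(R) else 0)+6),250,12):
    w=j[r,230:330];k=np.where((w.max(1)-w.min(1)<22)&(w.max(1)>60))[0]+230
    if len(k): print("rod",r,k.min(),k.max(),T(onz("wrist",((k.min()+k.max())/2,r),s["eef_pos"][2]+43,p)))
E
python3 m3.py
```

```text
blue rows 0 43
blue 0 201 366 [ 94.4   1.  -63.4]
blue 10 208 359 [ 92.1   1.  -63.4]
blue 24 218 346 [ 88.8   0.6 -63.4]
entry edge [ 84.1   0.1 -63.4]
rod 49 263 298 [ 85.7   0.3 -43. ]
rod 61 263 299 [ 82.2   0.4 -43. ]
rod 73 263 298 [ 78.7   0.3 -43. ]
rod 85 263 298 [ 75.    0.3 -43. ]
rod 97 231 300 [ 71.3  -4.6 -43. ]
rod 109 230 329 [ 67.6  -0.  -43. ]
rod 121 230 329 [ 63.8  -0.  -43. ]
rod 133 230 329 [ 59.9  -0.  -43. ]
rod 145 230 329 [ 56.  -0. -43.]
rod 157 230 329 [ 52.  -0. -43.]
rod 169 230 329 [ 47.9  -0.  -43. ]
rod 181 230 329 [ 43.7  -0.  -43. ]
rod 193 230 329 [ 39.5  -0.  -43. ]
rod 205 230 329 [ 35.2  -0.  -43. ]
rod 217 230 329 [ 30.9  -0.  -43. ]
rod 229 230 329 [ 26.4  -0.  -43. ]
rod 241 230 329 [ 21.9  -0.  -43. ]
```

The nose is about 35 mm in with no contact force and the lateral offset is about 0.5 mm. Continuing through the carriage.

```bash
python3 -m inch '[[[0.4,0.05,0,0],[0.8,0.05,0,0],[1.2,0.05,0,0],[1.6,0.05,0,0],[2,0.05,0,0],[2.4,0.05,0,0],[2.8,0.05,0,0],[3.2,0.05,0,0]]]';python3 -m inch '[[[0.4,0,0,0],[0.8,0,0,0],[1.2,0,0,0],[1.6,0,0,0],[2,0,0,0],[2.3,0,0,0],[2.3,0,0,0],[2.3,0,0,0]]]'; python3 m2.py; python3 m3.py|head -8
```

```text
clock: 13.27
eef_pos: [551.4, -23.0, 51.6]
tool_rot: [-3.142, -0.0, 1.335]
force: [0.7, 0.1, -1.2]
width: 9.7
gripper_force: 58.5
clock: 13.93
eef_pos: [556.6, -1.0, 51.6]
tool_rot: [-3.142, 0.0, 1.336]
force: [0.3, 0.3, -1.6]
width: 10.1
gripper_force: 58.6
[556.64236251  -0.98611872  51.58807636] [-1.79997960e+02  1.91339797e-03  7.65197003e+01] [ 0.33423921  0.32293335 -1.60792375]
side nose/shoulder expected px [[243.8, 168.1], [263.7, 205.3]]
scene nose/shoulder expected px [[321.1, 168.9], [282.7, 198.8]]
blue rows 127 211
blue 127 240 320 [ 62.8   0.1 -63.4]
blue 135 225 336 [ 60.6   0.3 -63.4]
blue 143 207 355 [ 58.4   0.4 -63.4]
blue 151 207 356 [ 56.2   0.5 -63.4]
blue 159 208 355 [ 54.    0.6 -63.4]
blue 167 208 355 [ 51.7   0.6 -63.4]
blue 175 209 353 [ 49.4   0.4 -63.4]
```

```bash
python3 -m inch '[[[0.4,0,0,0],[0.8,0,0,0],[1.2,0,0,0],[1.6,0,0,0],[2,0,0,0],[2.3,0,0,0],[2.3,0,0,0],[2.3,0,0,0]]]'; python3 m2.py; python3 m3.py|sed -n '1,3p;/entry/p'
```

```text
clock: 14.75
eef_pos: [562.0, 21.5, 51.6]
tool_rot: [-3.142, -0.0, 1.336]
force: [0.3, 0.5, -1.0]
width: 9.9
gripper_force: 58.6
[562.02950343  21.50816923  51.58807562] [-1.79998944e+02 -4.91381920e-04  7.65301957e+01] [ 0.29458498  0.54322443 -0.96640962]
side nose/shoulder expected px [[241.4, 163.6], [260.9, 200.1]]
scene nose/shoulder expected px [[325.7, 165.3], [288.1, 194.6]]
blue rows 169 284
blue 169 243 317 [ 51.1   0.1 -63.4]
blue 177 239 323 [ 48.8   0.4 -63.4]
entry edge [ 15.    0.1 -63.4]
```

Entry face is 15-16 mm ahead of the tool. Release, then move back to grip the knob.

```bash
python3 -m inch '[[[0,0,0,0],[0,0,0,0],[0,0,0,0],[0,0,0,0],[0,0,0,0],[0,0,0,0],[0,0,0,0],[0,0,0,0]]]' 5; python3 -m inch '[[[-1,0,0,0],[-2,0,0,0],[-3,0,0,0],[-4,0,0,0],[-5,0,0,0],[-6,0,0,0],[-6.4,0,0,0],[-6.4,0,0,0]]]'; python3 -m inch '[[[0,0,0,0],[0,0,0,0],[0,0,0,0],[0,0,0,0]]]'; python3 m2.py|head -1; cat > m4.py <<'E'
from h import *
from cell import sensors
s=sensors.read_state();p=camera_params("wrist");i=cv2.imread("pics/w3.png");T=lambda X:(totool(s,X)*10).round(1)
h=cv2.cvtColor(i,cv2.COLOR_BGR2HSV);m=(cv2.inRange(h,(0,150,40),(5,255,255))|cv2.inRange(h,(172,150,40),(180,255,255)))
n,l,st,ce=cv2.connectedComponentsWithStats(m)
for k in range(1,n):
    if st[k,4]>60:
        x,y,w,hh,_=st[k];print("red",st[k],"front-mid",T(onz("wrist",(x+w/2,y),95,p)),"ctr",T(onz("wrist",ce[k],95,p)))
E
python3 m4.py; python3 m3.py|grep entry
```

```text
clock: 15.57
eef_pos: [562.0, 21.2, 51.6]
tool_rot: [-3.142, -0.0, 1.335]
force: [1.1, -0.4, 0.3]
width: 49.6
gripper_force: 0.0
clock: 16.23
eef_pos: [546.6, -43.0, 51.7]
tool_rot: [-3.142, 0.001, 1.332]
force: [0.2, -0.3, -0.3]
width: 50.3
gripper_force: 0.0
clock: 16.57
eef_pos: [547.2, -40.3, 51.6]
tool_rot: [3.142, -0.0, 1.336]
force: [-0.6, -0.6, 0.1]
width: 50.1
gripper_force: 0.0
[547.22137164 -40.25195198  51.58862779] [ 1.79998501e+02 -2.19820916e-02  7.65647246e+01] [-0.58538822 -0.60288603  0.05144284]
red [ 245  241   60   46 2030] front-mid [ 22.   -1.6 -43.4] ctr [ 12.6  -2.  -43.4]
red [245 282  58  25 918] front-mid [  5.9  -2.1 -43.4] ctr [  0.4  -2.2 -43.4]
red [245 302  57  25 838] front-mid [ -2.3  -2.3 -43.4] ctr [ -8.1  -2.5 -43.4]
red [245 321  55  28 869] front-mid [-10.3  -2.7 -43.4] ctr [-17.   -3.  -43.4]
entry edge [ 73.5   0.1 -63.4]
```

```bash
python3 -m inch '[[[0,0,0,0],[0,0,0,0],[0,0,0,0],[0,0,0,0],[0,0,0,0],[0,0,0,0],[0,0,0,0],[0,0,0,0]]]' 0; python3 -m inch '[[[0.3,0,0,0],[0.6,0,0,0],[0.9,0,0,0],[1.2,0,0,0],[1.5,0,0,0],[1.8,0,0,0],[2.1,0,0,0],[2.4,0,0,0]]]';python3 m2.py|head -1;python3 m4.py;python3 m3.py|grep entry
```

```text
clock: 17.38
eef_pos: [547.1, -41.0, 51.6]
tool_rot: [3.142, -0.0, 1.335]
force: [-0.3, 0.4, 0.4]
width: 20.5
gripper_force: 58.5
clock: 18.05
eef_pos: [552.8, -17.4, 51.6]
tool_rot: [3.141, 0.0, 1.335]
force: [-0.1, -1.4, 0.8]
width: 20.1
gripper_force: 58.7
[552.79909252 -17.42771063  51.64606124] [1.79992343e+02 3.10820918e-03 7.65003036e+01] [-0.1186187  -1.4260487   0.75982851]
red [ 250  239   60   46 2022] front-mid [ 22.7   0.1 -43.3] ctr [ 13.2  -0.1 -43.4]
red [252 282  56  24 892] front-mid [  5.9   0.1 -43.4] ctr [  1.   -0.1 -43.4]
red [252 302  55  23 814] front-mid [ -2.3  -0.  -43.4] ctr [ -7.5  -0.1 -43.4]
red [252 321  55  26 861] front-mid [-10.3  -0.  -43.4] ctr [-16.3  -0.3 -43.4]
entry edge [ 55.2   0.1 -63.3]
```

```bash
python3 -m inch '[[[0.4,0,0,0],[0.8,0,0,0],[1.2,0,0,0],[1.6,0,0,0],[2,0,0,0],[2.4,0,0,0],[2.7,0,0,0],[2.7,0,0,0]]]'; python3 -m inch '[[[0.1,0,0,0],[0.2,0,0,0],[0.3,0,0,0],[0.4,0,0,0],[0.5,0,0,0],[0.5,0,0,0],[0.5,0,0,0]]]';python3 m2.py|head -1;python3 m4.py;python3 m3.py|grep entry
```

```text
clock: 18.87
eef_pos: [559.5, 9.7, 51.7]
tool_rot: [3.141, -0.001, 1.336]
force: [0.4, -0.1, 1.6]
width: 20.3
gripper_force: 58.8
clock: 19.45
eef_pos: [560.3, 13.4, 51.7]
tool_rot: [3.141, -0.0, 1.335]
force: [0.4, -2.8, 3.9]
width: 20.2
gripper_force: 58.8
[560.26430979  13.3683234   51.70944841] [ 1.79985398e+02 -2.96282446e-03  7.64952464e+01] [ 0.38291929 -2.77507142  3.91525695]
red [ 250  259   60   26 1344] front-mid [ 15.    0.1 -43.3] ctr [ 10.6  -0.1 -43.3]
red [252 282  56  24 903] front-mid [  5.9   0.1 -43.3] ctr [  1.   -0.1 -43.3]
red [252 302  55  24 846] front-mid [ -2.3  -0.1 -43.3] ctr [ -7.5  -0.2 -43.3]
red [252 321  55  26 873] front-mid [-10.4  -0.1 -43.3] ctr [-16.3  -0.3 -43.3]
entry edge [ 23.6   0.1 -63.3]
```

```bash
python3 -m inch '[[[0.1,0,0,0],[0.2,0,0,0],[0.2,0,0,0],[0.2,0,0,0]]]'; python3 -m inch '[[[0.05,0,0,0],[0.1,0,0,0],[0.15,0,0,0],[0.15,0,0,0],[0.15,0,0,0]]]';  python3 -m inch '[[[0.05,0,0,0],[0.1,0,0,0],[0.1,0,0,0],[0.1,0,0,0]]]'
```

```text
clock: 19.93
eef_pos: [560.8, 15.4, 51.7]
tool_rot: [3.141, -0.0, 1.335]
force: [-0.0, -3.2, 4.8]
width: 20.0
gripper_force: 58.9
clock: 20.35
eef_pos: [561.1, 16.8, 51.7]
tool_rot: [3.141, -0.0, 1.335]
force: [-0.3, -4.8, 4.4]
width: 20.0
gripper_force: 58.9
clock: 20.68
eef_pos: [561.1, 17.0, 51.7]
tool_rot: [3.141, 0.001, 1.335]
force: [-0.8, -6.3, 5.7]
width: 20.4
gripper_force: 58.9
```

```bash
python3 -m inch '[[[0.05,0,0,0],[0.1,0,0,0],[0.1,0,0,0],[0.1,0,0,0]]]';  python3 -m inch '[[[0.05,0,0,0],[0.1,0,0,0],[0.15,0,0,0],[0.15,0,0,0],[0.15,0,0,0]]]';python3 m2.py|head -1;python3 m4.py;python3 m3.py|grep entry
```

```text
clock: 21.02
eef_pos: [561.1, 17.0, 51.7]
tool_rot: [-3.142, 0.002, 1.334]
force: [-1.0, -7.6, 5.8]
width: 20.0
gripper_force: 59.0
clock: 21.43
eef_pos: [561.1, 17.0, 51.7]
tool_rot: [-3.141, 0.004, 1.333]
force: [-1.3, -10.6, 6.5]
width: 20.1
gripper_force: 59.1
[561.06097577  16.96937099  51.66555531] [-179.97730329    0.20373502   76.38730428] [ -1.34274989 -10.58153513   6.5216902 ]
red [252 271  57  14 648] front-mid [ 10.3   0.3 -43.4] ctr [  8.1   0.  -43.4]
red [252 282  56  24 905] front-mid [  5.9   0.1 -43.3] ctr [  0.9  -0.1 -43.3]
red [252 302  55  24 833] front-mid [ -2.3  -0.  -43.3] ctr [ -7.7  -0.2 -43.3]
red [252 322  56  25 864] front-mid [-10.8   0.2 -43.3] ctr [-16.5  -0.3 -43.3]
entry edge [ 19.4   0.1 -63.4]
```

It's a hard stop at the expected travel (59.7 mm against about 59.5 predicted), and the force is rising. Relax, release, retreat upward and check.

```bash
python3 -m inch '[[[-0.1,0,0,0],[-0.2,0,0,0],[-0.25,0,0,0],[-0.25,0,0,0]]]'; python3 -m inch '[[[0,0,0,0],[0,0,0,0],[0,0,0,0],[0,0,0,0],[0,0,0,0],[0,0,0,0],[0,0,0,0],[0,0,0,0]]]' 5; python3 -m inch '[[[0,0,-1,0],[0,0,-2.5,0],[0,0,-5,0],[0,0,-8,0],[0,0,-11,0],[-1,0,-13,0],[-3,0,-13,0],[-4,0,-13,0]]]';python3 -m inch '[[[0,0,0,0],[0,0,0,0],[0,0,0,0],[0,0,0,0]]]'; python3 m2.py|head -1; python3 m4.py;python3 m3.py; python3 - <<'E'
from h import *
# nose in scene/side: expected at bore_out+25
u=np.array([.238,.9713]);e=np.array([561.06,16.97])+19.7*u; 
for n in("scene","side"):
    P=proj(camera_params(n),[[*(e+u*t),95] for t in(160,170,175,180,0,-18,-36)]).round(1);print(n,P.tolist())
    i=cv2.imread(f"pics/{n}3.png");print([i[int(round(y)),int(round(x))].tolist() for x,y in P])
    j=cv2.imread(f"pics/{n}0.png");print([j[int(round(y)),int(round(x))].tolist() for x,y in P])
E
```

```text
clock: 21.92
eef_pos: [561.1, 17.0, 51.7]
tool_rot: [3.142, 0.001, 1.335]
force: [-0.6, -5.4, 5.8]
width: 20.5
gripper_force: 59.1
clock: 22.58
eef_pos: [561.2, 17.9, 51.6]
tool_rot: [-3.142, -0.0, 1.335]
force: [1.2, -0.0, -0.9]
width: 50.3
gripper_force: 0.0
clock: 23.25
eef_pos: [552.4, -23.2, 184.0]
tool_rot: [3.138, 0.0, 1.334]
force: [-0.7, -1.5, -0.6]
width: 50.1
gripper_force: 0.0
clock: 23.58
eef_pos: [551.6, -19.8, 180.9]
tool_rot: [-3.14, -0.0, 1.337]
force: [-0.1, -0.5, 0.6]
width: 50.4
gripper_force: 0.0
[551.629333   -19.78108118 180.89187994] [-1.79913768e+02 -2.67552108e-02  7.65802623e+01] [-0.0511609  -0.45837447  0.61890945]
red [265 126  33  15 472] front-mid [56.3  1.2 86.1] ctr [51.8  0.7 86.1]
red [265 142  32  12 328] front-mid [45.7  0.9 86.1] ctr [42.2  0.7 86.1]
red [265 154  31  12 313] front-mid [37.6  0.6 86.1] ctr [33.8  0.5 86.1]
red [265 166  31  13 341] front-mid [29.4  0.6 86.1] ctr [25.2  0.3 86.1]
blue rows 91 125
blue 91 247 315 [77.9  0.8 66.1]
blue 99 247 316 [73.3  1.1 66.1]
blue 107 247 316 [68.6  1.1 66.1]
blue 115 247 315 [63.8  0.8 66.1]
b
[... 376 characters left out ...]
  -43. ]
rod 239 230 329 [ 22.6  -0.  -43. ]
scene [[334.7, 158.6], [336.7, 157.1], [337.6, 156.3], [338.6, 155.6], [301.4, 184.2], [297.4, 187.3], [293.3, 190.4]]
[[70, 38, 7], [75, 67, 54], [113, 137, 149], [123, 148, 160], [0, 0, 140], [0, 5, 138], [0, 0, 57]]
[[75, 38, 8], [95, 92, 87], [129, 151, 164], [127, 147, 163], [40, 13, 0], [23, 0, 0], [128, 147, 159]]
side [[237.2, 154.9], [236.2, 153.1], [235.7, 152.1], [235.2, 151.2], [254.1, 187.1], [256.1, 190.9], [258.2, 194.9]]
[[78, 53, 41], [97, 86, 82], [107, 110, 111], [135, 145, 150], [44, 45, 127], [42, 44, 115], [35, 36, 86]]
[[94, 67, 50], [117, 109, 104], [137, 141, 145], [147, 158, 164], [63, 46, 40], [57, 43, 36], [62, 49, 44]]
```

The knob's red (from row 126) directly adjoins the near upright's entry edge (row 125), so there is no gap. The rod is released and the arm is clear. Handing in.

```bash
python3 -c "
from cell import order;print(order.finish_job())"
```

```text
the job is handed in; nothing more can be done
None
```

The steel rod is threaded through the near upright, the carriage and the far upright, with its red knob home against the near upright; I let go, never went near the beaker, ring or bottle, and handed the job in at about 24 s.

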